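# Feed a box through the guarded coding gate with the push stick

### The arm

A 6-joint arm with a two-finger parallel gripper is mounted at the origin on a cart in front of the work surface, level with it; the furniture and walls round the work are solid. World frame = base frame: x ahead of the robot, y to its left, z up, the work surface at z = 0. Lengths are in m, angles in rad, forces in N, time in s.
With the tool pointing down it reaches from about 0.225 to 0.875 m from the base axis. Payload 3.4 kg.
Tool frame: the origin (TCP) lies on the centre line of the jaws, within the pads' length; the fingertips stand 17 mm ahead of it and the grasp point (between the pads) lies 2 mm behind it (manip.finger_overhang is the distance from the TCP to the fingertips, in m); y points along the fingers, x is the direction in which the jaws open and shut, and the axes are right-handed (so a half turn about y gives the same grasp; the last joint's range is limited). The gripper opens to 85 mm and grips with 20 to 120 N. Pads are 22 mm wide; open, the fingers measure 114 mm over their backs; the gripper's body (76 mm by 85 mm) begins 54 mm behind the grasp point. The pads swing forward as they close: fully open they stand 13 mm farther back than shut.
Start: joints at [1.096, 0.276, 1.505, -0, 1.361, -0.121], TCP at [0.199, 0.539, 0.248] pointing down, gripper open.
Joint ranges: [-2.89, 2.89], [-0.75, 2.08], [0.22, 2.7], [-1.18, 4.32], [0.11, 2.71], [-2.7, 2.7]. Speed limits (rad/s): [2.57, 2.57, 3.14, 3.14, 3.14, 3.14].

### API

Orientations are given as a unit quaternion [w, x, y, z].
In Python, from rig import manip gives the robot as it stands.
- The arm moves only by the tool arm_command, never from a script. Its argument "commands" is a list of rows, each a list of 3 entries, a list of its own where there are three numbers: the finger opening in cm, from 0 to 8.54, then the shift along the world's x, y, z in cm, then the turn about the world's z in rad. A call has 1 to 12 rows; each row shifts and turns the commanded pose from where the row before left it; what a row does not reach is not made up. A row lasts 1/10 s, in which the tool goes at most 50 mm and 8.59 degrees, less where a joint would pass 70% of its speed; a pose out of reach is approached as far as the arm can. A call with a gripper value outside its range is refused whole. The fingers move at their own pace and stop on an object; "grip_force" is the grip in N (left out, the last holds). Time passes only in rows, so rows that do not move let the fingers close. It gives the time, the measured TCP pose, the force and the opening at its end, in the units of the state.
- manip.get_state(): the state, without advancing time (a new reading comes with each control period).
- manip.get_image(name): name is "side" or "top"; returns a dict with "pixels" (400x640x3 uint8, red, green, blue), "range_z" (400x640 float32, m along the optical axis (not along the pixel's ray), 0 where there is no reading), "intrinsics" (3x3 intrinsics, pixels), "R" (3x3) and "t" (3): a world point X has camera coordinates R X + t. Camera axes: x right, y down, z forward; pixel columns grow to the right and rows downward; lengths in m; the calibration is good to about 2 mm. A picture is of the moment at which its call begins.
- manip.sign_off(): hands the job in, once; it reports no verdict.
The state is a dict: "clock": time; "qpos": joint angles; "qd": joint speeds; "effort": joint torques, N m; "position": TCP position; "ee_rot": TCP orientation; "contact_force": force on the tool from outside, world axes, zero at the start; "moment": the same for the moment, N m; "width": finger opening in m.
Only numpy, scipy, OpenCV 4.12 (cv2) and the standard library are available. Lean on these libraries where they do the work, as an engineer would, in place of code of your own. Each camera call takes 0.05 s, during which the arm holds its last target.

### The job

A kraft box stands between the fences in front of the yellow guard of the coding gate. Take the orange push stick by its black handle, put it behind the box and push the box under the guard until it stands upright right out on the far side; then take the stick back out of the guard and lay it down flat, on its sole, on the bench beside the gate. Do not touch that box with the gripper or put the fingers under the guard, and leave the other box, the tape measure and the stapler where they are.

Things in the scene. Friction and masses are not known exactly. Their poses are not given: they have to be found in the camera images.
- gate: Inkjet coding gate, fixed. Aluminium bed 84 (x) x 330 (y) x 6 mm; fences along y, 62 mm apart, tops at 28 mm; the yellow guard bridges the lane at y = -30 to 30 mm, opening 62 mm wide, underside of roof 82 mm and print head top 108 mm above the bench. Feed runs along its own -y to an end stop at y = -153 mm; the +y end is open. Origin: under the guard's centre, at bench height.
- box: The kraft box to be fed, 50 x 50 x 66 mm high, about 0.12 kg, standing on the bed between the fences on the infeed (+y) side of the guard. Origin: centre of its underside (6 mm above the bench while on the bed).
- push_stick: Loose push stick, 0.2 kg. Orange sole 40 mm wide (x), 12 thick, y = -125 to 30 mm; orange head 40 mm wide, 46 high, its flat pushing face at y = -125 mm; black upright handle over the origin, 22 mm (x) x 34 mm (y), 12 to 106 mm above the sole's underside: pinch its 22 mm near the top. Lies on its sole beyond the gate. Origin: under the handle, underside of the sole.
- nose (a point): Centre of the push stick's pushing face, 125 mm ahead of the handle (the stick's -y), 25 mm above its underside; axes as the stick's.
- waiting_box: Bystander: another kraft box, 50 x 50 x 66 mm, on the bench beyond the gate, to the left or right of the push stick. Origin: centre of its underside.
- tape_measure: Bystander: yellow and black tape measure, 35 x 75 x 62 mm high, on the bench beyond the gate, to the left or right of the push stick. Origin: underside.
- stapler: Bystander: black stapler, 34 x 135 x 48 mm high, on the bench to the right of the gate. Origin: underside.
There are look-alikes about, which are no part of the job. What is shaped like the box but blue or purple is not meant.

How it is judged:
By the outcome, as a careful person would: the job done as asked, in the order asked, and still so for the second after the job is handed in, with the robot touching nothing.
It also fails if it takes over 51 s, if anything falls off the work surface, if the arm or the gripper's body presses on something with over 40 N, if the wrist force passes 120 N, or if a joint passes its speed limit or range.

## Working session

There is one attempt and no reset: what is moved stays moved. The work goes in short steps, Python scripts to look and compute and a tool call to move; the robot and the scene stay as the last step left them, time stands still between calls to the robot, and variables do not carry over. Pictures are saved under pics/ and viewed, and the job is handed in when it is done.

Besides the shell and the picture viewer there is one more tool, called after "Request:" as name(argument=value, ...), one argument or row to a line, values as JSON. arm_command: Moves the arm, as the interface text tells. Its arguments: {"type":"object","properties":{"commands":{"type":"array"},"grip_force":{"type":"number"}},"required":["commands"]}

```bash
ls; mkdir -p pics
python3 - <<'E'
from rig import manip
import cv2
s=manip.get_state()
for k,v in s.items(): print(k,v)
print(manip.finger_overhang)
import pickle
for n in ["top","side"]:
    d=manip.get_image(n); cv2.imwrite(f"pics/{n}0.png",d["pixels"][:,:,::-1]); pickle.dump(d,open(f"{n}0.pkl","wb")); print(d["intrinsics"],d["R"],d["t"])
E
```

```text
pics
clock 0.0
qpos [ 1.09597538e+00  2.76589592e-01  1.50617627e+00 -1.37874311e-05
  1.36068495e+00 -1.21015506e-01]
qd [-0.00139142 -0.0020376  -0.00066886 -0.00109754  0.00120414 -0.00131479]
effort [-1.31092856e-04 -4.16769826e+01 -2.45803410e+01 -4.87973994e-04
  1.11842790e-02 -5.99075605e-06]
position [0.19900098 0.53891718 0.24742557]
ee_rot [-0.57987471  0.58049858  0.40362846 -0.40478486]
contact_force [-0.13368168 -0.61874814  0.01651411]
moment [ 0.00724689  0.01298498 -0.05251374]
width 0.08563237015882841
0.017
[[409.86141932   0.         311.76973981]
 [  0.         409.86141932 196.49319597]
 [  0.           0.           1.        ]] [[-0.0268689  -0.99923652  0.02836249]
 [-0.9976423   0.02501206 -0.0639081 ]
 [ 0.06314991 -0.03001276 -0.99755267]] [0.16893574 0.58123279 1.14501135]
[[371.3216927    0.         322.48784757]
 [  0.         371.3216927  195.18775729]
 [  0.           0.           1.        ]] [[ 0.084687   -0.99611884 -0.02398667]
 [-0.60716483 -0.03250183 -0.79391089]
 [ 0.79004999  0.0817978  -0.60756081]] [0.12826777 0.394972   0.45269766]
```

View pics/top0.png

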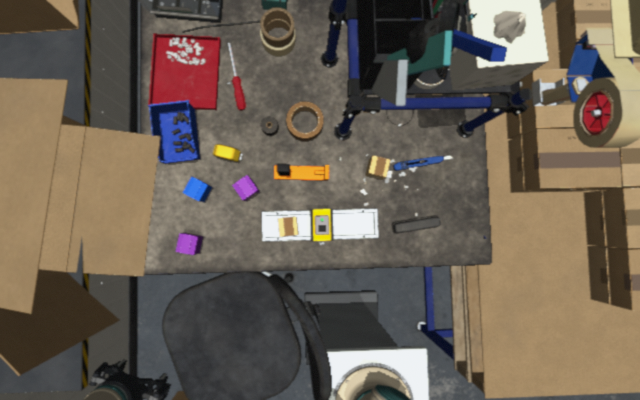

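View pics/side0.png

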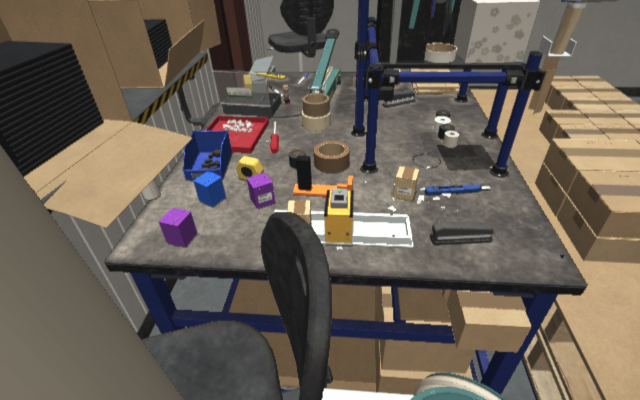

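The top view shows the gate at about (320,225), with the box at (288,226) on its left, which is the +y side. The push stick is at (303,172), with its handle at (285,170) and its head at the right end. The waiting box is at (380,167), the tape at (227,152) and the stapler at (417,224). I'll measure these next.

```bash
cat > h.py <<'E'
import numpy as np, cv2, pickle
def cloud(d):
    z=d["range_z"].astype(float); v,u=np.mgrid[0:400,0:640]
    K=d["intrinsics"]
    P=np.stack([(u-K[0,2])/K[0,0]*z,(v-K[1,2])/K[1,1]*z,z],-1)
    W=(P-d["t"])@d["R"]; W[z==0]=np.nan
    return W
def ray(d,u,v,h):
    K=d["intrinsics"];R=d["R"];c=-R.T@d["t"]
    r=R.T@np.array([(u-K[0,2])/K[0,0],(v-K[1,2])/K[1,1],1]); return c+r*(h-c[2])/r[2]
def proj(d,X):
    p=d["R"]@np.array(X)+d["t"]; K=d["intrinsics"]; return K[0,0]*p[0]/p[2]+K[0,2],K[1,1]*p[1]/p[2]+K[1,2]
def rect(W,m,lo,hi):
    m=m&(W[...,2]>lo)&(W[...,2]<hi)
    p=W[m]; p2=(p[:,:2]*1000).astype(np.float32)
    r=cv2.minAreaRect(p2); return m.sum(),r,np.nanmedian(p[:,2])
E
python3 - <<'E'
from h import *
for n in ["top","side"]:
    d=pickle.load(open(n+"0.pkl","rb")); W=cloud(d)
    hsv=cv2.cvtColor(d["pixels"],cv2.COLOR_RGB2HSV); H,S,V=cv2.split(hsv)
    if n=="top": b=np.zeros((400,640),bool); b[135:250,200:450]=1
    else: b=np.zeros((400,640),bool); b[140:255,230:500]=1
    print(n)
    x=W[...,0];y=W[...,1];z=W[...,2]
    print("bench z",np.nanmedian(z[240:260,400:440]))
    o=b&(H<16)&(S>190)&(V>120)
    def pr(l,m,lo,hi):
        try: print(l,rect(W,m,lo,hi))
        except Exception as e: print(l,e)
    pr("orange sole",o,.003,.02); pr("orange head",o,.035,.06)
    ye=b&(H>19)&(H<33)&(S>150)&(x<.57)&(y<.25)
    pr("yellow",ye,.08,.1)
    bk=b&(V<60)
    pr("handle top",bk&(y>.1),.09,.12)
    pr("anytop",b&(x>.4)&(x<.9)&(y>0)&(y<.35),.095,.13)
    pr("stapler",bk&(y<.0)&(x<.6),.03,.06)
    kr=b&(H>8)&(H<25)&(S>60)&(S<170)&(V>120)
    pr("box",kr&(x<.58),.06,.078); pr("wait",kr&(x>.58)&(y<.05),.055,.08)
    pr("fence",b&(S<50)&(V>150)&(x<.6),.02,.035)
    pr("bed",b&(S<50)&(V>150)&(x<.6),.002,.012)
    I=d["pixels"][:,:,::-1]
    c=I[130:260,200:460] if n=="top" else I[130:260,220:500]
    cv2.imwrite(f"pics/{n}0c.png",cv2.resize(c,None,fx=2.8,fy=2.8,interpolation=cv2.INTER_CUBIC))
E
```

```text
top
bench z 7.2165907739897e-05
orange sole (np.int64(33), ((655.546875, 200.8636474609375), (111.12105560302734, 37.81556701660156), 88.74250793457031), np.float64(0.011398927182096178))
orange head (np.int64(0), ((0.0, 0.0), (0.0, 0.0), 0.0), np.float64(nan))
yellow (np.int64(319), ((506.0750732421875, 132.47805786132812), (50.09546661376953, 82.23800659179688), 89.07199096679688), np.float64(0.0905315273982616))
handle top (np.int64(114), ((583.2279663085938, 180.67465209960938), (208.82424926757812, 30.35405921936035), 33.87562942504883), np.float64(0.10611332098953005))
anytop (np.int64(391), ((577.1805419921875, 166.60952758789062), (233.03526306152344, 70.83930969238281), 28.97024154663086), np.float64(0.10732903808739594))
stapler (np.int64(46), ((509.45965576171875, -130.75921630859375), (24.255569458007812, 124.37698364257812), 18.745447158813477), np.float64(0.03860118964733378))
box (np.int64(213), ((503.59942626953125, 222.17733764648438), (47.752864837646484, 48.02307891845703), 5.41108512878418), np.float64(0.07247743970171869))
wait (np.int64(302), ((661.6965942382812
[... 1081 characters left out ...]
843367))
stapler (np.int64(173), ((485.42279052734375, -136.82894897460938), (15.280343055725098, 127.06173706054688), 1.369149923324585), np.float64(0.034139016718645644))
box (np.int64(280), ((493.3757019042969, 177.43679809570312), (157.6164093017578, 52.98617935180664), 75.70675659179688), np.float64(0.07050747666986745))
wait (np.int64(265), ((659.5087280273438, -30.014163970947266), (49.91371154785156, 56.108917236328125), 75.05596923828125), np.float64(0.06424945539806713))
fence (np.int64(645), ((516.4319458007812, 151.94485473632812), (365.1436767578125, 111.19357299804688), 80.5582504272461), np.float64(0.025338889257999455))
bed (np.int64(1210), ((527.3785400390625, 75.7152328491211), (136.55589294433594, 250.337890625), 1.1419931650161743), np.float64(0.0047840878068439174))
  return np.nanmean(a, axis, out=out, keepdims=keepdims)
```

Run:
```python
from h import *
d=pickle.load(open("top0.pkl","rb")); W=cloud(d)
for y in range(145,250,3): print(y," ".join(f"{1000*a:4.0f}" for a in W[y,264:384:4,2]))
```

```text
145    4   -2   -3    1   -2    1   -2    3   -3    4   -0    1   -0   -1   -1   -4    0   -1   -1   -1   -1   -4    1   -0    0   -3    1   -1   -1    2
148    3   -2   -4    0   -2   -0    0    1    0   -0   -3    3    0   -0   -1   -2    3   -1    3   -1   -2    1    0    0   -4   -3   -0    3   -3   -1
151   -2    1   -1    4   -1   -1   -2    4    1    0   -1   -1    3    0    1    1   -0    0    1    2    3   -1   -1   -2   -0    0   -2   -1    1   -2
154   -1    1    1   -3   -3    1   -1   -0   -0    3    2    0    2   -2    3   -4    4   -1    2    1    2   -0   -2    2    2   -2    1   -1    1    0
157    3    6   -2    4   -2    2   -3    3    0   -1    1    3    2   -0   -2   -1    2    1   -2   14   -1    3   -5    3    0   -1   -2   66   64   67
160   -0    3   -0   -3   -1   -2    0    0   -1   -4    0   -1   -2   -3    3   -2   -4   -1    1   13   -0    2   -0   -5   -5    0    7   69   66   65
163   -0    2    0   -5   -1    1   -2   -2    3   -3    0   -0   -2    2    1   -4    1   -0    0    2    0   -1   -1   -2    1    2   17   67   66   69
166   -3    1   -2  10
[... 3589 characters left out ...]
  91   94   92   85   90   16   22   28   28   30   28   30   28   36   25   30    0
238   30   29   29   31   26   27   24   29   27   29   26   29   88   89   91   86   91   92   30    5    8    7    5    6    3   -2    1   -2    3    4
241    1   -0   -2   -2   -2   -1   -1   -1   -2   -0    3    1    3    0    3    0    3   -2    1   -0    2    0    2    2   -1    1    1    0   -0   -1
244    1   -2  nan    1   -0    2   -3   -1   -3    2    4    2    4   -0    5   -2   -0    3    2    1   -1   -2    1   -2    0    1    2   -1    0    0
247    4   -3    1   -5    3    1   -1   -1   -1    2    2   -3   -1   -1    5   -1    3   -1   -0    2   -1    4   -4    0   -2   -5   -1   -3   -2    0
```

View pics/top0c.png

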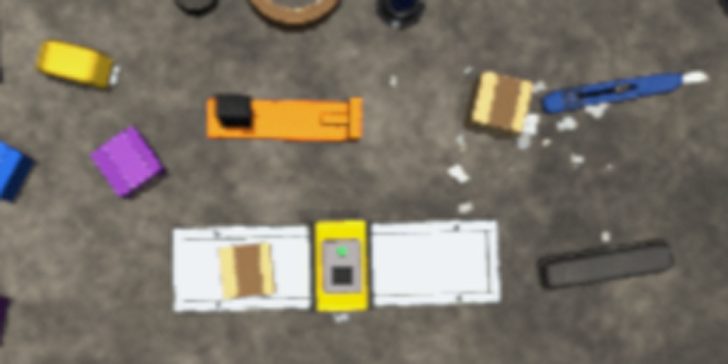

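View pics/side0c.png

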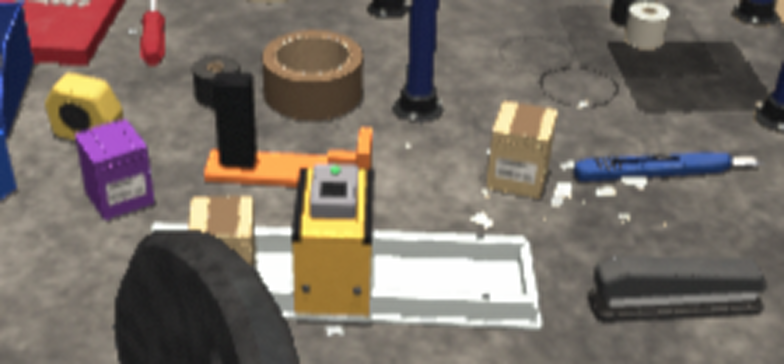

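Run:
```python
from h import *
d=pickle.load(open("top0.pkl","rb")); W=cloud(d)
hsv=cv2.cvtColor(d["pixels"],cv2.COLOR_RGB2HSV); H,S,V=cv2.split(hsv)
x,y,z=W[...,0],W[...,1],W[...,2]
def R(l,m):
    p=(W[m][:,:2]*1000).astype(np.float32); print(l,m.sum(),cv2.minAreaRect(p), 'ext',p.min(0),p.max(0))
g=(x>.44)&(x<.57)&(y>-.05)&(y<.32)
for lo,hi,s in((.44,.485,'near'),(.525,.57,'far')):
    m=g&(z>.021)&(z<.036)&(x>lo)&(x<hi)&((y<.095)|(y>.17))
    m2=m; p=W[m2]; k=np.polyfit(p[:,1],p[:,0],1); print(s,m2.sum(),"slope",k[0],"x at y=.132",np.polyval(k,.132), "y range",p[:,1].min(),p[:,1].max())
R("guard",g&(z>.08))
R("head108",g&(z>.1))
R("box",g&(z>.06)&(z<.085)&(y>.18))
st=(x>.6)&(x<.72)&(y>.08)&(y<.28)
R("handle",st&(z>.095)); R("sthead",st&(z>.034)&(z<.056)&(y<.17)); 
o=(H<16)&(S>150)&(V>100)
R("orange all",st&o&(z>.005))
# pixel contour of orange -> rays at heights
m=np.zeros((400,640),np.uint8); m[150:195,265:340]=1
m=m&((o).astype(np.uint8)|((V<50).astype(np.uint8)))
n,l,s,c=cv2.connectedComponentsWithStats(m); i=1+np.argmax(s[1:,4]); print(s[i])
cn=cv2.findContours((l==i).astype(np.uint8),0,1)[0][0][:,0]
P=np.array([ray(d,u,v,.012)[:2]*1000 for u,v in cn],np.float32); print(cv2.minAreaRect(P))
# tape, stapler, purple
R("tape",(x>.6)&(x<.75)&(y>.3)&(y<.44)&(z>.045)&(z<.08))
R("purple",(x>.5)&(x<.68)&(y>.26)&(y<.38)&(z>.045)&(z<.08)&(H>125)&(H<160))
R("wait",(x>.6)&(x<.72)&(y<.03)&(y>-.1)&(z>.055)&(z<.08))
R("stapler",(x>.46)&(x<.56)&(y<-.05)&(y>-.25)&(z>.02)&(z<.06))
```

```text
near 261 slope -0.0026393704768664437 x at y=.132 0.4714065503456171 y range -0.027145191136073634 0.2901355490623949
far 254 slope 0.008552319639638229 x at y=.132 0.5403374067241533 y range -0.026181725899542967 0.2885184612997291
guard 736 ((506.0687561035156, 132.6344451904297), (60.5152473449707, 82.10938262939453), 88.80943298339844) ext [464.4463  103.15026] [547.68024 163.55518]
head108 272 ((506.0675048828125, 133.18373107910156), (34.2576789855957, 49.50566482543945), 88.24787902832031) ext [481.0247  115.49604] [530.9157  150.64282]
box 349 ((504.0943298339844, 223.1846923828125), (50.03504943847656, 49.771854400634766), 3.789045572280884) ext [478.13586 197.50035] [530.57446 248.14304]
handle 109 ((657.3244018554688, 231.32293701171875), (34.16375732421875, 20.59172821044922), 88.75270080566406) ext [646.7774  214.07892] [667.3962 248.3808]
sthead 67 ((651.379638671875, 113.28852844238281), (11.45098876953125, 38.38821792602539), 88.67928314208984) ext [632.24445 107.19021] [670.49884  119.352684]
orange all 78 ((655.5470581054688, 183.52487182617188), (152.58827209472656
[... 162 characters left out ...]
827392578, 34.441444396972656), 88.7520523071289)
tape 565 ((664.7340087890625, 362.9144592285156), (137.50611877441406, 122.37234497070312), 80.35211181640625) ext [601.13934 303.0806 ] [733.6627  439.71387]
purple 362 ((612.2822265625, 337.0367736816406), (51.183597564697266, 50.00143051147461), 33.88013458251953) ext [578.40735 303.0806 ] [644.98785 370.11734]
wait 349 ((661.6965942382812, -30.106246948242188), (50.72731399536133, 51.19379425048828), 74.85608673095703) ext [631.0627   -59.823463] [ 6.895766e+02 -9.711067e-02]
stapler 439 ((499.3855895996094, -139.19366455078125), (26.106609344482422, 133.01719665527344), 7.364799499511719) ext [ 479.15057 -206.07549] [518.17523 -73.10466]
```

The crops show the scene clearly. The gate is almost aligned with the world axes. The stick is tilted slightly, with its handle at crop (233,110) and its head at crop (355,118). I'll refine the edge lines, check obstacle heights and work out the tool yaw.

Run:
```python
from h import *
from scipy.spatial.transform import Rotation as Ro
d=pickle.load(open("top0.pkl","rb")); W=cloud(d); I=d["pixels"].astype(float)
q=np.array([-0.57987471,0.58049858,0.40362846,-0.40478486]); M=Ro.from_quat(np.r_[q[1:],q[0]]).as_matrix(); print("tool axes\n",M.round(3), "jaw yaw",np.arctan2(M[1,0],M[0,0]))
# subpixel edge: for each column, find strongest vertical gradient near row
def edge(ch,cols,r0,r1,sign,h):
    P=[]
    for u in cols:
        c=ch[r0:r1,u]; g=sign*np.diff(c); i=int(np.argmax(g))
        if g[i]<15: continue
        w=g[max(0,i-1):i+2].clip(0); uu=(np.arange(max(0,i-1),max(0,i-1)+len(w))*w).sum()/w.sum()
        P.append(ray(d,u,r0+uu+.5,h)[:2])
    P=np.array(P); k=np.polyfit(P[:,1],P[:,0],1); r=P[:,0]-np.polyval(k,P[:,1]); ok=abs(r)<.003; k=np.polyfit(P[ok,1],P[ok,0],1)
    return k,ok.sum()
g=I[...,2]
cols=[*range(266,308),*range(336,376)]
print("gate far edge (x@y=.132) z.028",(lambda k:(k[0][0],np.polyval(k[0],.1326),k[1]))(edge(g,cols,204,216,1,.028)))
print("gate near edge z.028",(lambda k:(k[0][0],np.polyval(k[0],.1326),k[1]))(edge(g,cols,236,246,-1,.028)))
s=I[...,0]-I[...,2]
for a in((edge(s,range(294,324),160,172,1,.012),'far'),(edge(s,range(280,324),174,186,-1,.012),'near')): print("sole",a[1],a[0][0][0],np.polyval(a[0][0],.231),np.polyval(a[0][0],.113))
x,y,z=W[...,0],W[...,1],W[...,2]
for lo in np.arange(0.05,.9,.1):
    print(f"x{lo:.2f}", [ (round(float(np.nanmax(z[m])),2) if (m:=((x>lo)&(x<lo+.1)&(y>b)&(y<b+.1))).any() else None) for b in np.arange(-.3,.8,.1)])
R=lambda m:print(cv2.minAreaRect((W[m][:,:2]*1000).astype(np.float32)))
H=cv2.cvtColor(d["pixels"],cv2.COLOR_RGB2HSV)
R((H[...,0]>125)&(H[...,0]<160)&(H[...,1]>80)&(z>.045)&(z<.08)&(y>.4)&(x>.4)&(x<.55)&(y<.6))
R((H[...,0]>100)&(H[...,0]<120)&(H[...,1]>120)&(z>.045)&(z<.08)&(y>.4)&(x>.5)&(x<.67)&(y<.52))
```

```text
tool axes
 [[ 0.346 -0.001 -0.938]
 [ 0.938 -0.002  0.346]
 [-0.002 -1.     0.   ]] jaw yaw 1.216993964459997
gate far edge (x@y=.132) z.028 (np.float64(-0.0006975999962253109), np.float64(0.5469818944315451), np.int64(82))
gate near edge z.028 (np.float64(-0.00017837709114865158), np.float64(0.46500351735895584), np.int64(82))
sole far 0.03963537456252546 0.677436155241585 0.6727591810432069
sole near 0.05469304090335347 0.6378832687112777 0.631429489884682
x0.05 [-0.92, 0.01, 0.18, 0.18, 0.21, -0.15, -0.15, -0.16, -0.15, -0.15, 0.14]
x0.15 [-0.93, 0.0, -0.0, 0.01, 0.23, -0.15, -0.15, 0.35, 0.48, 0.35, 0.14]
x0.25 [-0.92, -0.93, -0.93, -0.93, 0.23, 0.22, -0.15, -0.15, -0.15, 0.49, 0.45]
x0.35 [0.01, 0.01, 0.01, 0.01, 0.01, 0.19, 0.01, 0.07, 0.54, 0.54, 0.44]
x0.45 [0.04, 0.05, 0.05, 0.04, 0.12, 0.08, 0.01, 0.07, 0.54, 0.53, 0.15]
x0.55 [0.01, 0.01, 0.07, 0.01, 0.05, 0.11, 0.07, 0.07, 0.54, 0.53, 0.15]
x0.65 [0.02, 0.82, 0.66, 0.57, 0.05, 0.11, 0.07, 0.07, 0.53, 0.52, 0.15]
x0.75 [0.45, 0.51, 0.63, 0.57, 0.05, 0.05, 0.03, 0.08, 0.53, 0.52, 0.24]
x0.85 [0.48, 0.51, 0.57, 0.49, 0.05, 0.01, 0.03, 0.08, 0.02, 0.03, 0.14]
((464.62310791015625, 494.0395812988281), (51.031455993652344, 50.19157028198242), 77.19670867919922)
((611.6934204101562, 470.0263977050781), (49.604881286621094, 50.36219024658203), 60.583351135253906)
```

Request:
arm_command(
  commands=[
    [8.5,[0.5,-3,1],-0.08],
    [8.5,[0.5,-3,1],-0.1],
    [8.5,[0.5,-3,1],-0.1],
    [8.5,[0.5,-3,1],-0.1],
    [8.5,[3,-1.3,0],-0.11],
    [8.5,[3,-1.3,0],-0.11],
    [8.5,[3,-1.3,0],-0.11],
    [8.5,[3,-1.3,0],-0.11],
    [8.5,[3,-1.3,0],-0.11],
    [8.5,[3,-1.3,0],-0.11],
    [8.5,[3,-1.3,0],-0.11],
    [8.5,[3,-1.3,0],-0.11],
  ],
  grip_force=60,
)

```text
clock: 1.3
position: [0.4602, 0.3146, 0.2879]
ee_rot: [-0.707, 0.707, -0.017, 0.017]
contact_force: [1.0, 0.3, -0.1]
width: 0.0852
```

```bash
python3 - <<'E'
from h import *
d=pickle.load(open("top0.pkl","rb")); W=cloud(d)
x,y,z=W[...,0],W[...,1],W[...,2]
for a in np.arange(.35,.8,.05):
    m=(x>a)&(x<a+.05)&(z>.15)&(y>.3); print(round(a,2), np.nanmin(y[m]) if m.any() else None)
E
cat > st.py <<'E'
from rig import manip
import numpy as np
from scipy.spatial.transform import Rotation as Ro
s=manip.get_state();q=s["ee_rot"];M=Ro.from_quat(np.r_[q[1:],q[0]]).as_matrix()
print(s["clock"],s["position"].round(4) if hasattr(s["position"],'round') else s["position"],"yaw",np.arctan2(M[1,0],M[0,0]).round(4),"axis",M[:,1].round(3),"q",np.round(s["qpos"],2),"F",np.round(s["contact_force"],1),"M",np.round(s["moment"],2),"w",s["width"])
E
python3 st.py
```

```text
0.35 0.5949232007880658
0.4 0.5883408053756936
0.45 0.5822032481081808
0.5 0.5766170813113617
0.55 0.5686465857121809
0.6 0.5633891295440977
0.65 0.5569639700896312
0.7 0.5500334442315155
0.75 0.5661016985103242
1.3 [0.4602 0.3146 0.2879] yaw -0.0477 axis [-0.001 -0.    -1.   ] q [0.47 0.23 1.47 0.   1.44 0.52] F [ 1.   0.3 -0.1] M [ 0.07 -0.04  0.06] w 0.08517783442197963
```

Request:
arm_command(
  commands=[
    [8.5,[2.5,-1.05,0],0],
    [8.5,[2.5,-1.05,0],0],
    [8.5,[2.5,-1.05,0],0],
    [8.5,[2.5,-1.05,0],0],
    [8.5,[2.5,-1.05,0],0],
    [8.5,[2.5,-1.05,0],0],
    [8.5,[2.5,-1.05,-3],0],
    [8.5,[2.2,-1.0,-3],0],
    [8.5,[0,0,-3],0],
    [8.5,[0,0,-3],0],
    [8.5,[0,0,0],0],
  ],
)

```text
clock: 2.4
position: [0.6531, 0.2308, 0.1624]
ee_rot: [-0.706, 0.708, -0.019, 0.011]
contact_force: [-0.5, 0.6, -1.3]
width: 0.0849
```

```bash
python3 st.py
python3 - <<'E'
from rig import manip
import cv2
for n,c in (("top",(130,260,200,400)),("side",(100,240,230,430))):
    d=manip.get_image(n); a=d["pixels"][c[0]:c[1],c[2]:c[3],::-1]
    cv2.imwrite(f"pics/{n}1.png",cv2.resize(a,None,fx=3,fy=3,interpolation=2))
E
```

```text
2.4 [0.6531 0.2308 0.1624] yaw -0.0435 axis [-0.011 -0.003 -1.   ] q [ 0.24  0.51  1.35 -0.    1.3   0.28] F [-0.5  0.6 -1.3] M [-0.   -0.03  0.04] w 0.08488688647380034
```

View pics/side1.png

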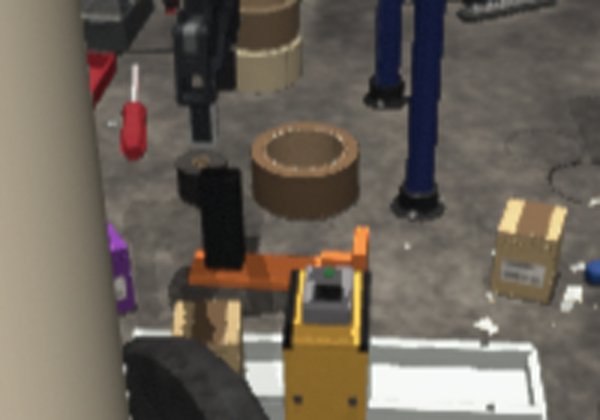

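The side view shows the open finger at crop (203,140) above the handle top at (222,170), which matches the projection of a TCP over the handle. I'll let the arm settle, then descend.

Request:
arm_command(
  commands=[
    [8.5,[0,0,0],0],
    [8.5,[0,0,0],0],
    [8.5,[0,0,0],0],
  ],
)

```text
clock: 2.8
position: [0.6569, 0.2322, 0.1702]
ee_rot: [0.707, -0.707, 0.014, -0.016]
contact_force: [0.8, -0.5, 1.1]
width: 0.0852
```

```bash
python3 st.py
```

```text
2.8 [0.6569 0.2322 0.1702] yaw -0.0428 axis [ 0.003  0.001 -1.   ] q [ 0.24  0.5   1.34 -0.    1.3   0.28] F [ 0.8 -0.5  1.1] M [ 0.   -0.02  0.02] w 0.08518878260423193
```

Request:
arm_command(
  commands=[
    [8.5,[0,0,-2],0],
    [8.5,[0,-0.1,-2],0],
    [8.5,[0,0,-2],0],
    [8.5,[0,0,-1.5],0],
    [8.5,[0,0,-1],0],
    [8.5,[0,0,0],0],
    [8.5,[0,0,0],0],
    [0,[0,0,0],0],
    [0,[0,0,0],0],
    [0,[0,0,0],0],
    [0,[0,0,0],0],
    [0,[0,0,0],0],
  ],
  grip_force=70,
)

```text
clock: 4.0
position: [0.6565, 0.231, 0.0837]
ee_rot: [0.707, -0.707, 0.015, -0.015]
contact_force: [0.2, 0.1, 0.9]
width: 0.0212
```

```bash
python3 st.py
```

```text
4.0 [0.6565 0.231  0.0837] yaw -0.0431 axis [ 0.001  0.    -1.   ] q [ 0.24  0.57  1.45 -0.    1.12  0.28] F [0.2 0.1 0.9] M [0.02 0.03 0.01] w 0.021221308145411923
```

Request:
arm_command(
  commands=[
    [0,[0,0,1],0],
    [0,[0,0,2],0],
    [0,[0,0,2],0],
    [0,[0,0,2],0],
    [0,[0,0,2],0],
    [0,[0,1,0],0.02],
    [0,[0,2,0],0.025],
    [0,[0,2.5,0],0],
    [0,[0,2.5,0],0],
    [0,[0,2.5,0],0],
    [0,[0,2.5,0],0],
    [0,[0,2,0],0],
  ],
)

```text
clock: 5.2
position: [0.6547, 0.384, 0.1709]
ee_rot: [-0.707, 0.707, 0.0, -0.003]
contact_force: [0.1, 0.4, -1.7]
width: 0.0212
```

Request:
arm_command(
  commands=[
    [0,[0,1,0],0],
    [0,[-1,0,0],0],
    [0,[-2,0,0],0],
    [0,[-2.5,0,0],0],
    [0,[-2.5,0,0],0],
    [0,[-2.5,0,0],0],
    [0,[-2,0,0],0],
    [0,[-1.5,0,0],0],
    [0,[-1,0,0],0],
    [0,[0,0,0],0],
    [0,[0,0,0],0],
    [0,[0,0,0],0],
  ],
)

```text
clock: 6.4
position: [0.5074, 0.3909, 0.1733]
ee_rot: [0.707, -0.707, -0.001, 0.0]
contact_force: [0.4, 0.0, -1.6]
width: 0.0209
```

```bash
python3 st.py
cat > look.py <<'E'
import sys
from rig import manip
from h import *
k=sys.argv[1]
for n,c in (("top",(130,260,180,400)),("side",(100,260,200,450))):
    d=manip.get_image(n); pickle.dump(d,open(n+k+".pkl","wb")); a=d["pixels"][c[0]:c[1],c[2]:c[3],::-1]
    cv2.imwrite(f"pics/{n}{k}.png",cv2.resize(a,None,fx=3,fy=3,interpolation=2))
E
python3 look.py 2
```

```text
6.4 [0.5074 0.3909 0.1733] yaw 0.0015 axis [ 0.001  0.    -1.   ] q [ 0.55  0.42  1.48 -0.    1.25  0.55] F [ 0.4  0.  -1.6] M [ 0.04 -0.02 -0.  ] w 0.020922491985009777
```

View pics/top2.png

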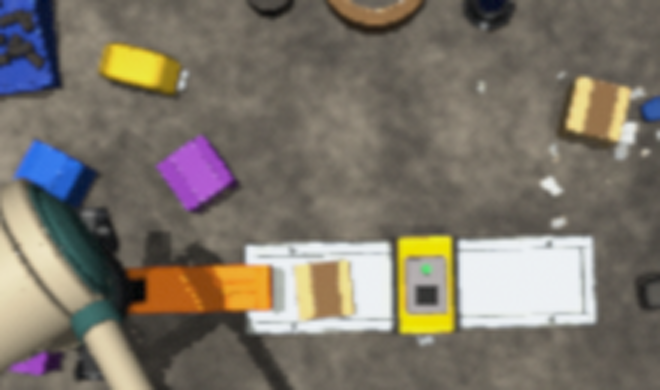

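View pics/side2.png

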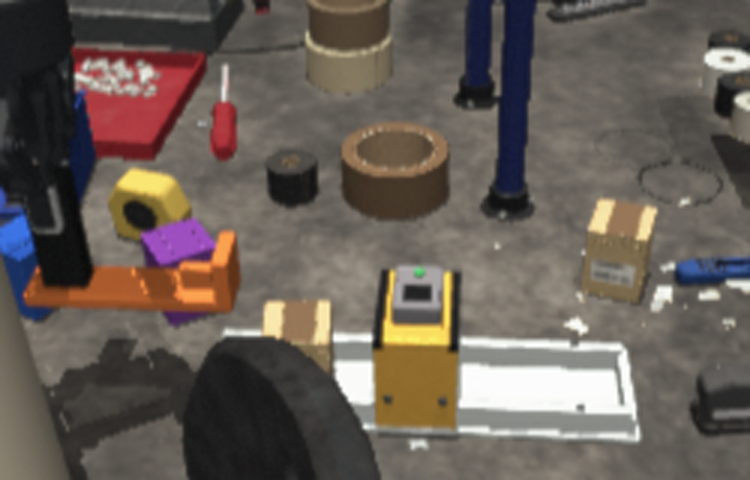

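The stick is held level, with its head just to the left of the box (top crop (270,288)). I'll measure its pose in the grip.

Run:
```python
from h import *
d=pickle.load(open("top2.pkl","rb")); W=cloud(d); x,y,z=W[...,0],W[...,1],W[...,2]
H,S,V=cv2.split(cv2.cvtColor(d["pixels"],cv2.COLOR_RGB2HSV))
o=(H<18)&(S>150)&(V>70)&(x>.45)&(x<.57)&(y>.23)&(y<.45)&(z>.05)
for l,m in(("head",o&(z>.118)),("sole",o&(z<.115))):
    p=W[m]; print(l,m.sum(),np.median(p[:,2]),cv2.minAreaRect((p[:,:2]*1000).astype(np.float32)),p.min(0),p.max(0))
for a in np.arange(.27,.37,.02):
    m=o&(z<.118)&(y>a)&(y<a+.02); print(a, np.median(z[m]), x[m].min(),x[m].max())
```

```text
head 25 0.13554313665973908 ((507.4462585449219, 323.3317565917969), (113.00769805908203, 32.708492279052734), 89.83261108398438) [0.49092926 0.26678037 0.11823408] [0.52396551 0.37978761 0.29077017]
sole 468 0.10170857185966829 ((508.00872802734375, 328.04705810546875), (39.814918518066406, 123.00544738769531), 0.15690992772579193) [0.4879682  0.26651006 0.09602074] [0.52794725 0.38949615 0.11429889]
0.27 0.11129487593703709 0.49067747947690177 0.5037839954207547
0.29000000000000004 0.10088704176853007 0.4882023957953305 0.5277396168929447
0.31000000000000005 0.10160022122788456 0.4887081317534351 0.5279472501152696
0.33000000000000007 0.10218937448470164 0.4894076583719454 0.5261023047898605
0.3500000000000001 0.10170627490609628 0.48992896154244797 0.5266290273327422
```

Request:
arm_command(
  commands=[
    [0,[-0.15,0,-1],0],
    [0,[0,0,-2],0],
    [0,[0,0,-2],0],
    [0,[0,0,-1.5],0],
    [0,[0,0,-1],0],
    [0,[0,0,-0.7],0],
    [0,[0,0,0],0],
    [0,[0,0,0],0],
    [0,[0,0,0],0],
  ],
)

```text
clock: 7.4
position: [0.5053, 0.3912, 0.0921]
ee_rot: [0.707, -0.707, -0.001, 0.0]
contact_force: [-0.0, -0.2, -2.0]
width: 0.0213
```

```bash
python3 st.py; python3 look.py 3
```

```text
7.4 [0.5053 0.3912 0.0921] yaw 0.002 axis [ 0.001  0.001 -1.   ] q [ 0.55  0.49  1.58 -0.    1.07  0.55] F [-0.  -0.2 -2. ] M [ 0.06  0.03 -0.05] w 0.02130442386239596
```

View pics/top3.png

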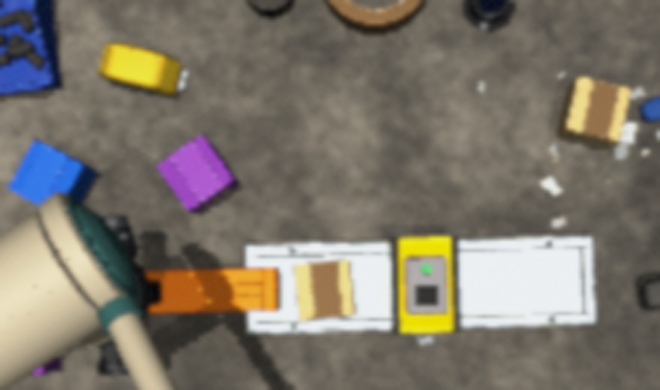

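View pics/side3.png

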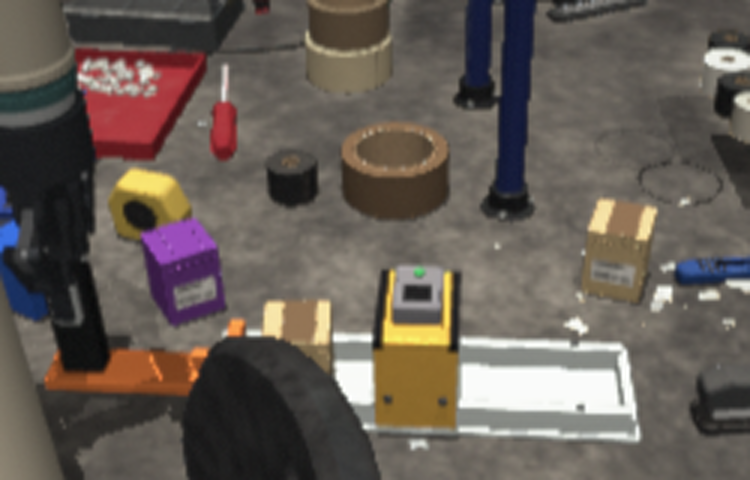

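Request:
arm_command(
  commands=[
    [0,[0,-0.5,0],0],
    [0,[0,-0.8,0],0],
    [0,[0,-0.5,0],0],
    [0,[0,-0.5,0],0],
    [0,[0,-0.8,0],0],
    [0,[0,-1,0],0],
    [0,[0,-1,0],0],
    [0,[0,-1,0],0],
    [0,[0,-1,0],0],
    [0,[0,-1,0],0],
    [0,[0,-0.9,0],0],
    [0,[0,0,0],0],
  ],
)

```text
clock: 8.7
position: [0.5045, 0.2992, 0.0912]
ee_rot: [-0.707, 0.708, 0.0, -0.001]
contact_force: [0.5, -0.8, -2.3]
width: 0.0211
```

```bash
python3 st.py; python3 look.py 4
```

```text
8.7 [0.5045 0.2992 0.0912] yaw 0.001 axis [-0.001 -0.001 -1.   ] q [ 0.42  0.42  1.71 -0.    1.02  0.42] F [ 0.5 -0.8 -2.3] M [ 0.01  0.02 -0.01] w 0.02112704285903284
```

View pics/top4.png

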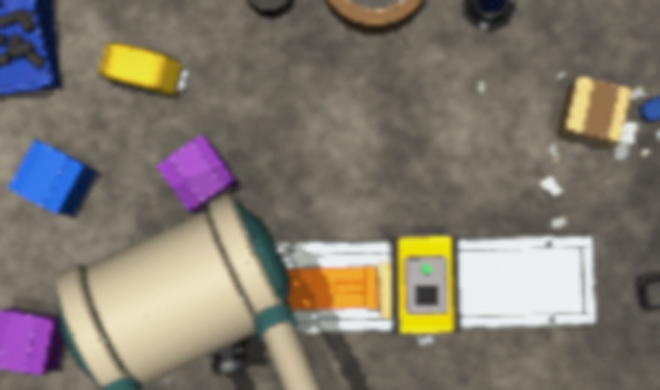

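View pics/side4.png

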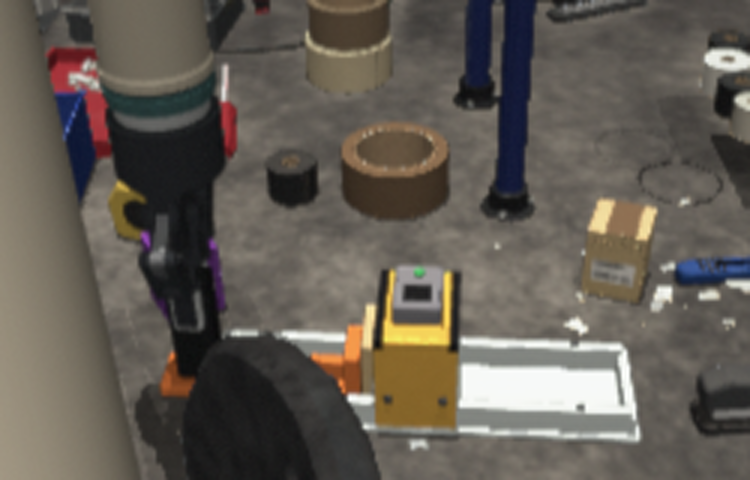

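The box is square and upright, partly under the guard, with the head against it (side crop (352,360)). The push force is small, so I'll continue.

Request:
arm_command(
  commands=[
    [0,[0.1,-0.5,0],0],
    [0,[0,-0.8,0],0],
    [0,[0,-1,0],0],
    [0,[0,-1,0],0],
    [0,[0,-1,0],0],
    [0,[0,-1,0],0],
    [0,[0,-1,0],0],
    [0,[0,-1,0],0],
    [0,[0,-0.8,0],0],
    [0,[0,-0.5,0],0],
    [0,[0,-0.3,0],0],
    [0,[0,0,0],0],
  ],
)

```text
clock: 10.0
position: [0.5058, 0.2115, 0.0914]
ee_rot: [-0.707, 0.707, 0.001, -0.001]
contact_force: [0.4, -0.3, -2.0]
width: 0.0214
```

```bash
python3 st.py; python3 look.py 5
python3 - <<'E'
from h import *
d=pickle.load(open("top5.pkl","rb")); W=cloud(d); x,y,z=W[...,0],W[...,1],W[...,2]
m=(x>.46)&(x<.55)&(y>-.03)&(y<.11)&(z>.05)&(z<.085)
if m.any(): p=W[m];print(m.sum(),cv2.minAreaRect((p[:,:2]*1000).astype(np.float32)),np.median(p[:,2]),p.max(0))
E
```

```text
10.0 [0.5058 0.2115 0.0914] yaw 0.0018 axis [ 0. -0. -1.] q [ 0.27  0.37  1.79 -0.    0.98  0.27] F [ 0.4 -0.3 -2. ] M [ 0.07 -0.   -0.06] w 0.02139194286333838
428 ((502.8087158203125, 68.5339584350586), (61.177207946777344, 48.52741622924805), 88.62666320800781) 0.07171571060096316 [0.52737054 0.09937449 0.07756326]
```

View pics/top5.png

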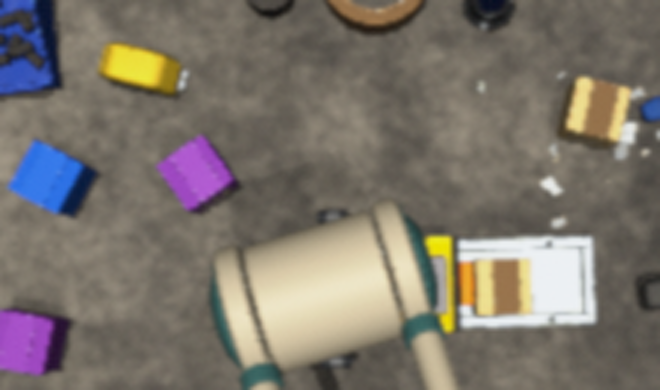

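View pics/side5.png

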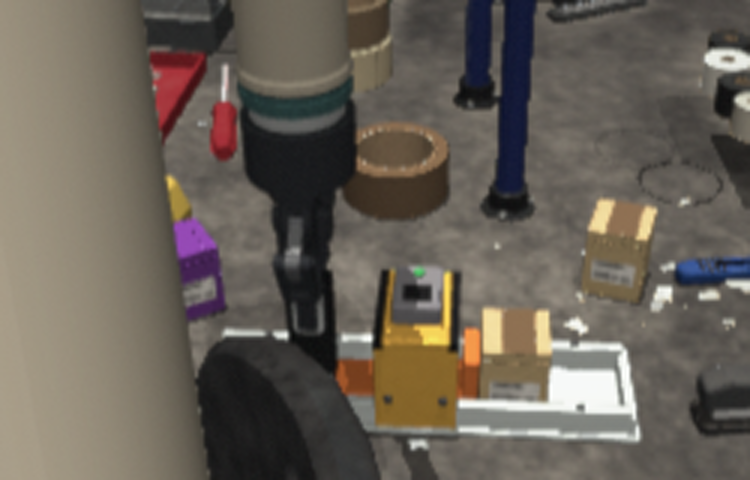

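The box stands upright fully out of the guard, with the orange head visible behind it (top crop (467,285)). Now I'll retract.

Request:
arm_command(
  commands=[
    [0,[0,0.5,0],0],
    [0,[0,1,0],0],
    [0,[0,1.2,0],0],
    [0,[0,1.2,0],0],
    [0,[0,1.2,0],0],
    [0,[0,1.2,0],0],
    [0,[0,1.2,0],0],
    [0,[0,1.2,0],0],
    [0,[0,1.2,0],0],
    [0,[0,0.8,0],0],
    [0,[0,0.3,0],0],
    [0,[0,0,0],0],
  ],
)

```text
clock: 11.3
position: [0.5057, 0.3222, 0.0912]
ee_rot: [-0.707, 0.707, 0.001, -0.001]
contact_force: [0.2, -0.0, -1.6]
width: 0.0215
```

Request:
arm_command(
  commands=[
    [0,[0,0,1],0],
    [0,[0,0,2],0],
    [0,[0,0,2],0],
    [0,[0,0,2],0],
    [0,[0,0,1.2],0],
    [0,[0,0,0],0],
    [0,[1,0,0],0],
    [0,[2,0,0],0],
    [0,[2.5,0,0],0],
    [0,[2.5,0,0],0],
    [0,[2.5,0,0],0],
    [0,[1.5,0,0],0],
  ],
)

```text
clock: 12.5
position: [0.6279, 0.3212, 0.1711]
ee_rot: [-0.707, 0.708, 0.0, -0.001]
contact_force: [-0.4, -0.5, -1.9]
width: 0.0215
```

```bash
python3 st.py
```

```text
12.5 [0.6279 0.3212 0.1711] yaw 0.0011 axis [-0.001 -0.001 -1.   ] q [ 0.37  0.52  1.31 -0.    1.31  0.37] F [-0.4 -0.5 -1.9] M [ 0.02 -0.03 -0.03] w 0.021492558799146366
```

Request:
arm_command(
  commands=[
    [0,[0.5,-1,0],0],
    [0,[0.4,-2,0],0],
    [0,[0,-2.5,0],0],
    [0,[0,-2.5,0],0],
    [0,[0,-2.5,0],0],
    [0,[0,-1.5,0],0],
    [0,[0,-0.5,0],0],
    [0,[0,0,-1.5],0],
    [0,[0,0,-2],0],
    [0,[0,0,-2],0],
    [0,[0,0,-1.5],0],
    [0,[0,0,0],0],
  ],
)

```text
clock: 13.7
position: [0.6325, 0.1971, 0.1007]
ee_rot: [-0.707, 0.707, -0.001, -0.003]
contact_force: [-1.4, 0.0, -2.7]
width: 0.0214
```

Request:
arm_command(
  commands=[
    [0,[0,0,-0.8],0],
    [0,[0,0,-0.5],0],
    [0,[0,0,-0.4],0],
    [0,[0,0,-0.2],0],
    [0,[0,0,0],0],
    [0,[0,0,0],0],
  ],
)

```text
clock: 14.3
position: [0.635, 0.1969, 0.0846]
ee_rot: [0.707, -0.707, -0.001, 0.0]
contact_force: [-0.6, 0.2, -1.8]
width: 0.0213
```

```bash
python3 st.py;python3 look.py 6
```

```text
14.3 [0.635  0.1969 0.0846] yaw 0.002 axis [ 0.001  0.    -1.   ] q [ 0.2   0.53  1.53 -0.    1.09  0.19] F [-0.6  0.2 -1.8] M [ 0.04 -0.01  0.03] w 0.021295581892615226
```

View pics/side6.png

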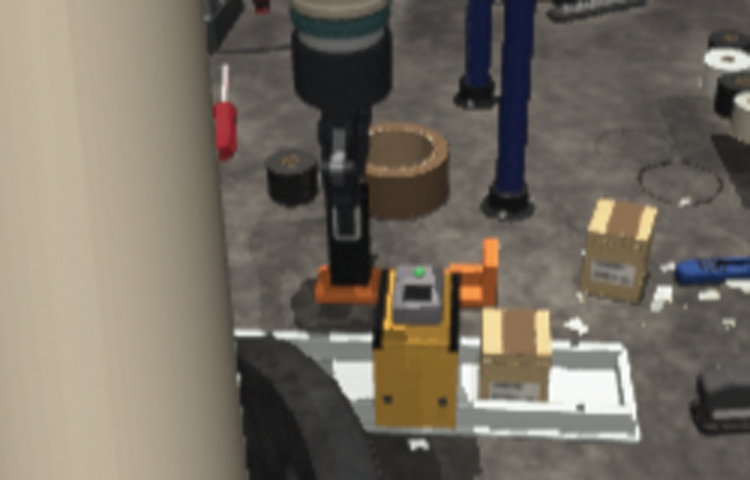

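The stick is level about 1 mm above the bench beside the gate, and the box stands at crop (515,355). I'll ease it down and release.

Request:
arm_command(
  commands=[
    [0,[0,0,-0.1],0],
    [0,[0,0,0],0],
    [0,[0,0,0],0],
  ],
)

```text
clock: 14.7
position: [0.6351, 0.197, 0.0837]
ee_rot: [0.707, -0.707, -0.001, 0.0]
contact_force: [0.4, 0.6, 0.0]
width: 0.0208
```

Request:
arm_command(
  commands=[
    [3,[0,0,0],0],
    [3.5,[0,0,0],0],
    [4.5,[0,0,0],0],
    [6,[0,0,0],0],
    [6,[0,0,0],0],
    [6,[0,0,0],0],
  ],
)

```text
clock: 15.3
position: [0.6347, 0.1969, 0.0833]
ee_rot: [-0.707, 0.707, 0.001, -0.001]
contact_force: [-0.6, -0.3, -0.1]
width: 0.0601
```

```bash
python3 st.py
```

```text
15.3 [0.6347 0.1969 0.0833] yaw 0.002 axis [ 0. -0. -1.] q [ 0.2   0.53  1.53 -0.    1.08  0.19] F [-0.6 -0.3 -0.1] M [0.01 0.04 0.  ] w 0.06011047820635292
```

Released. I'll go straight up, then over to the +y side for a clear look.

Request:
arm_command(
  commands=[
    [6,[0,0,1],0],
    [6,[0,0,2],0],
    [6,[0,0,3],0],
    [6,[0,0,3],0],
    [6,[0,0,3],0],
    [6,[0,0,3],0],
    [6,[-1,2,0],0],
    [6,[-1,3,0],0],
    [6,[-1,3,0],0],
    [6,[-1,3,0],0],
    [6,[-1,3,0],0],
    [6,[0,2,0],0],
  ],
)

```text
clock: 16.5
position: [0.5834, 0.359, 0.2344]
ee_rot: [0.707, -0.707, -0.001, 0.001]
contact_force: [0.4, -0.1, -0.4]
width: 0.06
```

Request:
arm_command(
  commands=[
    [6,[0,0,0],0],
    [6,[0,0,0],0],
    [6,[0,0,0],0],
  ],
)

```text
clock: 16.8
position: [0.5853, 0.3557, 0.2334]
ee_rot: [-0.707, 0.707, 0.0, -0.0]
contact_force: [1.2, -0.1, -0.6]
width: 0.06
```

```bash
python3 st.py;python3 look.py 7
python3 - <<'E'
from h import *
d=pickle.load(open("top7.pkl","rb")); W=cloud(d); x,y,z=W[...,0],W[...,1],W[...,2]
H,S,V=cv2.split(cv2.cvtColor(d["pixels"],cv2.COLOR_RGB2HSV))
def R(l,m):
    if m.sum()<3: print(l,"none");return
    p=W[m];print(l,m.sum(),cv2.minAreaRect((p[:,:2]*1000).astype(np.float32)),"z",np.median(p[:,2]))
kr=(H>8)&(H<25)&(S>60)&(S<170)&(V>120)
R("box",kr&(x>.46)&(x<.55)&(y>-.03)&(y<.2)&(z>.055)&(z<.085))
R("wait",(x>.6)&(x<.72)&(y<.03)&(y>-.1)&(z>.055)&(z<.08))
R("stapler",(x>.46)&(x<.56)&(y<-.05)&(y>-.25)&(z>.02)&(z<.06))
o=(H<18)&(S>150)&(V>70)&(x>.58)&(x<.7)&(y>.03)&(y<.26)
R("sole",o&(z>.006)&(z<.018));R("head",o&(z>.034)&(z<.056));R("handle",(x>.6)&(x<.67)&(y>.15)&(y<.24)&(z>.095)&(z<.115))
E
```

```text
16.8 [0.5853 0.3557 0.2334] yaw 0.001 axis [ 0.    -0.001 -1.   ] q [ 0.45  0.45  1.27 -0.    1.42  0.44] F [ 1.2 -0.1 -0.6] M [-0.01  0.01  0.06] w 0.06000403574697019
box 265 ((501.3445129394531, 62.564815521240234), (49.71937942504883, 45.76171112060547), 88.48184967041016) z 0.07218202873809192
wait 346 ((661.7457275390625, -30.639307022094727), (50.192138671875, 50.90983581542969), 74.26361846923828) z 0.06600896437184613
stapler 436 ((499.5218200683594, -139.00592041015625), (25.99905014038086, 132.23678588867188), 7.483857154846191) z 0.04286857103540368
sole 165 ((634.9235229492188, 155.236572265625), (40.24978256225586, 142.1456756591797), 0.48391902446746826) z 0.011655855495953037
head 24 ((634.54345703125, 79.85047912597656), (10.283806800842285, 36.36191177368164), 88.92364501953125) z 0.04633857465627499
handle 112 ((635.029296875, 197.6448516845703), (33.958431243896484, 21.987396240234375), 89.314697265625) z 0.10559115922943352
```

View pics/top7.png

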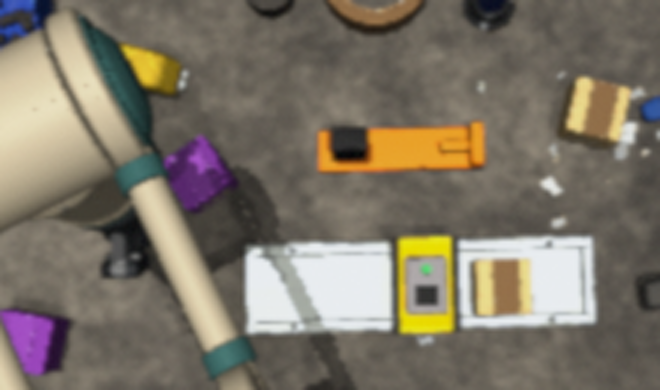

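View pics/side7.png

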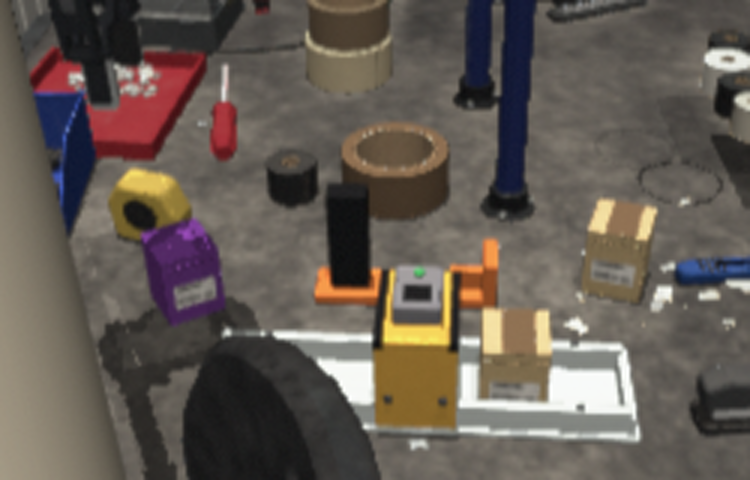

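The box stands upright on the far side of the guard (top crop (503,287)). The stick lies flat on its sole (top crop (400,150)), and the other boxes, tape and stapler haven't moved. I'm handing it in.

```bash
python3 -c "
from rig import manip
print(manip.sign_off())"
```

```text
the job is handed in; nothing more can be done
None
```

The job is done and handed in at about 17 s. I gripped the stick by its handle, set it behind the box and pushed the box under the guard. I then drew the stick back out, lifted it over the fence and laid it on the bench beside the gate.

**Last checks:**
- **Box:** it stands upright, with its top at 72 mm. It spans about y = 0.038 to 0.087 m, roughly 15 mm clear of the guard.
- **Stick:** it lies flat, with the top of the sole at 12 mm and the handle top at 106 mm.
- **Bystanders:** the waiting box and stapler are within 1 mm of where they started. I checked the tape measure only by eye, and it looks unmoved.
- **Forces:** the tool force at the end of every move was under 3 N.
- **Robot:** it ended clear of everything.

No check failed. The largest disagreement between measurements was about 3 mm, in the box's final position across the lane. The box is still well between the fences.

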